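Uncover the bit well in the tool case

ROBOT

A 7-joint arm with a two-finger parallel gripper is mounted at the origin on the work surface. World frame = base frame: x ahead of the robot, y to its left, z up, the work surface at z = 0. Lengths are in m, angles in rad, forces in N, time in s.
With the tool pointing down it reaches from about 0.425 to 0.875 m from the base axis. Payload 4.7 kg.
Tool frame: the origin (TCP) lies on the centre line of the jaws, within the pads' length; the fingertips stand 8 mm ahead of it and the grasp point (between the pads) lies 11 mm behind it; z points along the fingers, y is the direction in which the jaws open and shut (so a half turn about z gives the same grasp; the last joint's range is limited). The gripper opens to 87 mm and grips with 3 to 60 N. Pads are 19 mm wide; open, the fingers measure 117 mm over their backs; the gripper's body (75 mm by 190 mm) begins 51 mm behind the grasp point.
Start: joints at [1.212, 0.321, -0.07, 1.45, 0.023, 1.371, -0.057], TCP at [0.237, -0.605, 0.231] pointing down, gripper open.
Joint ranges: [-2.86, 2.86], [-0.3, 2.09], [-1.38, 1.24], [0.06, 2.45], [-1.56, 4.7], [0.09, 2.05], [-2.69, 2.69]. Speed limits (rad/s): [2.57, 2.57, 3.14, 3.14, 3.14, 3.14, 3.14].

INTERFACE

Orientations are given as a rotation vector (axis times angle).
In Python, from bench import ctrl, cams, workorder gives the robot as it stands. The module is installed in compiled form; this text tells all that it offers.
- The arm moves only by the tool carry_out, never from a script. Its argument "rows" is a list of rows, each an object with "offset": the shift along the tool's x, y, z in m, a list of three; "rot": the turn, a rotation vector about the tool's x, y, z in degrees, a list of three; "gripper": the opening, from 0 (shut) to 1 (fully open). In form: [{"offset": [dx, dy, dz], "rot": [rx, ry, rz], "gripper": gripper}, ...]. A call has 1 to 10 rows; each row shifts and turns the commanded pose from where the row before left it, along the tool's axes as they then stand; what a row does not reach is not made up. A row lasts 1/8 s, in which the tool goes at most 62.5 mm and 10.7 degrees, less where a joint would pass 70% of its speed; a pose out of reach is approached as far as the arm can. A call is refused whole if a number of a shift passes 0.0625 or a number of a turn 10.7, either way. A call with a gripper value outside its range is refused whole. The fingers move at their own pace and stop on an object; "grip_force" is the grip in N (left out, the last holds). Time passes only in rows, so rows that do not move let the fingers close. It gives the time, the measured TCP pose, the force and the opening at its end, in the units of the state.
- ctrl.get_state(): the state, without advancing time (a new reading comes with each control period).
- cams.get_image(name): name is "scene" or "side" or "wrist"; returns a dict with "img" (384x512x3 uint8, red, green, blue), "vfov" (degrees; the focal length in pixels is half the picture's height over the tangent of half this angle, whatever the lens; pixels are square), "cx", "cy" (the principal point, pixels), "R" (3x3) and "t" (3): a world point X has camera coordinates R X + t. Camera axes: x right, y down, z forward; pixel columns grow to the right and rows downward; lengths in m; the calibration is good to about 2 mm. A picture is of the moment at which its call begins. There is no depth.
- workorder.close_job(): hands the job in, once; it reports no verdict.
The state is a dict: "time": time; "joint_positions": joint angles; "qd": joint speeds; "joint_torque": joint torques, N m; "position": TCP position; "tool_rot": TCP orientation; "ft_force": force on the tool from outside, world axes, zero at the start; "torque": the same for the moment, N m; "grip_width": opening from 0.0 (shut) to 1.0 (fully open).
Only numpy, scipy, OpenCV 4.12 (cv2) and the standard library are available. Lean on these libraries where they do the work, as an engineer would, in place of code of your own. Each camera call takes 0.05 s, during which the arm holds its last target.

TASK

Uncover the row of sockets at the back of the tool case, under the wide cover: lift the case's lid by its tab all the way back, without flinging it, until it stays open on its stop. Then press a finger down on the wide flat cover inside and drag it towards the front of the case until it is fully home against the front wall, without leaning hard on it, as it is thin sheet. Leave the narrow cover next to it closed and the other things on the bench undisturbed.

Things in the scene. Friction and masses are not known exactly. Their poses are not given: they have to be found in the camera images.
- case: Black moulded bit case fixed on the bench: 150 mm deep (x), 260 mm wide (y), body 70 mm high, walls 4 mm, 88 mm high with the lid shut. Origin at the centre of its underside; its x axis points from its front (lift tab side, towards the robot) to its hinge side, z up. Inside, a divider (33 mm to the -y side of the middle) makes a wide bay at +y and a narrow bay at -y; each bay has a flat sliding cover let in 6 mm below the rim. Its yaw varies
- lid (a joint): Angle of the hinged lid, rad: 0 shut, grows as it lifts, 1.75 on its stop, where it leans back a little past upright and rests by its own weight. Below upright (1.57) it falls shut when let go. Mass 0.3 kg; shell 18 mm thick, 150 mm from hinge to front edge; the hinge is nearly frictionless
- lid_hinge (a point): Point on the lid's hinge axis, mid width, at the back rim of the case 70 mm up; the axis runs along the case's y
- lid_tab (a point): Point to hold on the lid's grey lift tab. The tab sticks out forward from the middle of the lid's front edge: 40 mm long, 26 mm wide (y), 12 mm thick; the point is in its middle, 26 mm out from the lid's front edge, 176 mm from the hinge axis, 80 mm above the bench when shut. It moves with the lid; held by its two 26 mm apart sides it can swivel between the fingers as the lid swings up
- cover_wide (a joint): Travel of the wide sliding cover, m: 0 at the hinge end, 0.055 at its end stop against the front wall of the case (towards the case's -x). It runs in grooves, cannot be lifted out, has no handle, and needs about 2.5 to 3 N of pull to slide; it starts within 8 mm of 0 and stays where it is left
- cover_wide_top (a point): Centre of the top face of the wide cover: plain flat aluminium sheet 75 mm (along the case's x) by 156 mm (y), 3 mm thick, top face 64 mm above the bench; 48 mm to the +y side of the case's middle. Moves with the cover. The case's lid hides it until opened
- cover_narrow (a joint): The same for the narrow cover beside it: 0 at the hinge end, 0.055 slid to the front. It starts near 0
- cover_narrow_top (a point): Centre of the top face of the narrow cover: the same sheet, 75 mm by 90 mm (y); 81 mm to the -y side of the case's middle, the same height
- wrench: steel wrench lying flat in front of the case, beside its lift tab. Not part of the job; leave it alone
- battery: black battery pack, 75 x 70 mm, 60 mm high, standing to the right (-y side) of the case. Not part of the job; leave it alone
- sanding_block: cork sanding block, 110 x 65 mm, 35 mm high, lying to the left (+y side) of the case. Not part of the job; leave it alone
- tape: roll of tape, 100 mm across, 48 mm high, lying flat on the bench. Not part of the job; leave it alone
- hammer: hammer lying on the bench at the left. Not part of the job; leave it alone
- spray_can: spray can, 60 mm across, 165 mm high, standing on the bench at the right. Not part of the job; leave it alone

How it is judged:
By the outcome, as a careful person would: the job done as asked, in the order asked, and still so for the second after the job is handed in, with the robot touching nothing.
It also fails if it takes over 45 s, if anything falls off the work surface, if the arm or the gripper's body presses on something with over 40 N, if the wrist force passes 120 N, or if a joint passes its speed limit or range.

## Working session

There is one attempt and no reset: what is moved stays moved. The work goes in short steps, Python scripts to look and compute and a tool call to move; the robot and the scene stay as the last step left them, time stands still between calls to the robot, and variables do not carry over. Pictures are saved under pics/ and viewed, and the job is handed in when it is done.

Besides the shell and the picture viewer there is one more tool, called after "Request:" as name([rows], argument=value, ...), one row to a line, values as JSON. carry_out: Moves the arm, as the interface text tells. Its arguments: {"type":"object","properties":{"rows":{"type":"array"},"grip_force":{"type":"number"}},"required":["rows"]}

```bash
mkdir -p pics; cat > h.py <<'E'
import numpy as np,cv2
from bench import ctrl,cams,workorder
from scipy.spatial.transform import Rotation as Ro
def snap(n,f):
    d=cams.get_image(n); cv2.imwrite('pics/'+f,cv2.cvtColor(d['img'],cv2.COLOR_RGB2BGR)); return d
def K(d):
    f=d['img'].shape[0]/2/np.tan(np.radians(d['vfov'])/2); return f
def ray(d,u,v):
    f=K(d);R=np.array(d['R']);t=np.array(d['t'])
    return -R.T@t, R.T@np.array([(u-d['cx'])/f,(v-d['cy'])/f,1])
def onz(d,u,v,z):
    c,r=ray(d,u,v); return c+r*(z-c[2])/r[2]
def proj(d,X):
    p=np.array(d['R'])@np.array(X)+np.array(d['t']); f=K(d); return f*p[0]/p[2]+d['cx'],f*p[1]/p[2]+d['cy']
E
python3 - <<'E'
from h import *
import pickle
D={}
for n in ['scene','side','wrist']: D[n]=snap(n,n+'0.png')
pickle.dump(D,open('d0.pkl','wb'))
for n in D: print(n,onz(D[n],256,192,0),ray(D[n],0,0)[0])
s=ctrl.get_state();print(s['time'],s['position'],s['tool_rot'],s['ft_force'])
E
```

```text
scene [ 0.4048056  -0.03200813  0.        ] [1.22026194 0.23705331 0.98212895]
side [ 0.49892925 -0.06625422  0.        ] [-0.00361953  0.68298014  0.92708636]
wrist [ 1.99441422e-01 -6.23188692e-01 -5.55111512e-17] [ 0.31240495 -0.57432619  0.38440947]
0.15 [ 0.23653998 -0.60498883  0.22971047] [-3.08575247e+00 -5.81970058e-01  5.81114675e-04] [ 0.23645315  0.64221839 -0.30850453]
```

View pics/scene0.png

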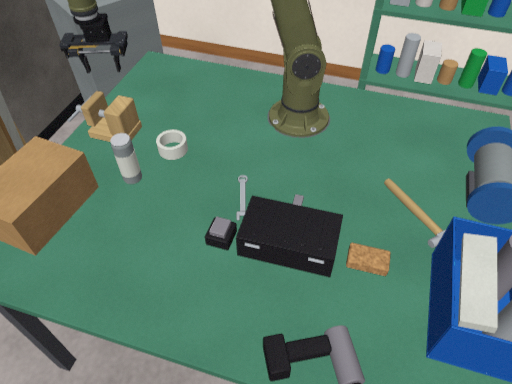

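View pics/side0.png

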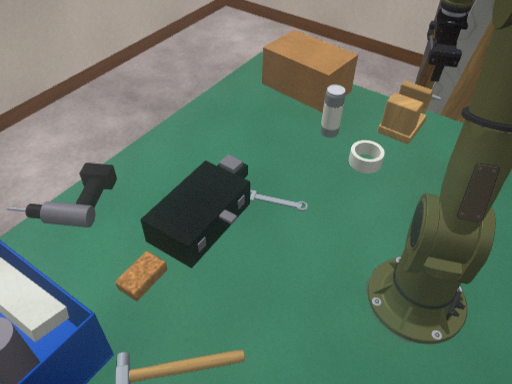

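The scene view shows the case at about (290,235) with its tab at (298,200). The side view shows the tab at (229,216). I'll zoom in to get the corners.

```bash
python3 - <<'E'
import cv2
a=cv2.imread('pics/scene0.png')[180:280,220:360]; b=cv2.imread('pics/side0.png')[150:270,130:270]
import numpy as np
a=cv2.convertScaleAbs(a,alpha=1.8,beta=20);b=cv2.convertScaleAbs(b,alpha=1.8,beta=20)
cv2.imwrite('pics/za.png',cv2.resize(a,None,fx=5,fy=5,interpolation=2)); cv2.imwrite('pics/zb.png',cv2.resize(b,None,fx=5,fy=5,interpolation=2)[:600])
E
```

```text
(no output)
```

View pics/za.png

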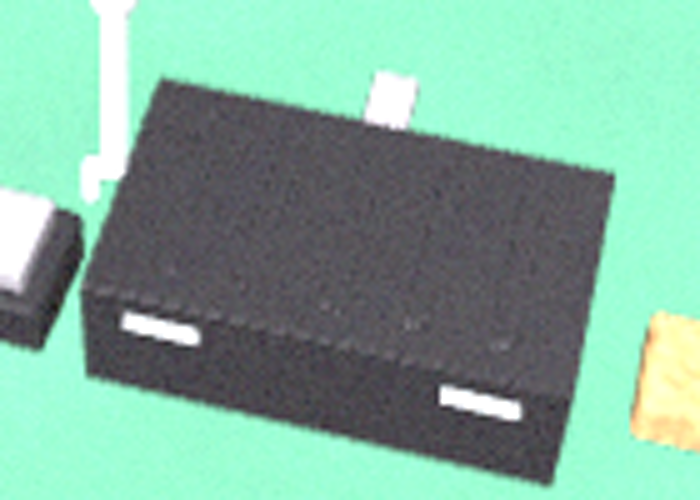

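View pics/zb.png

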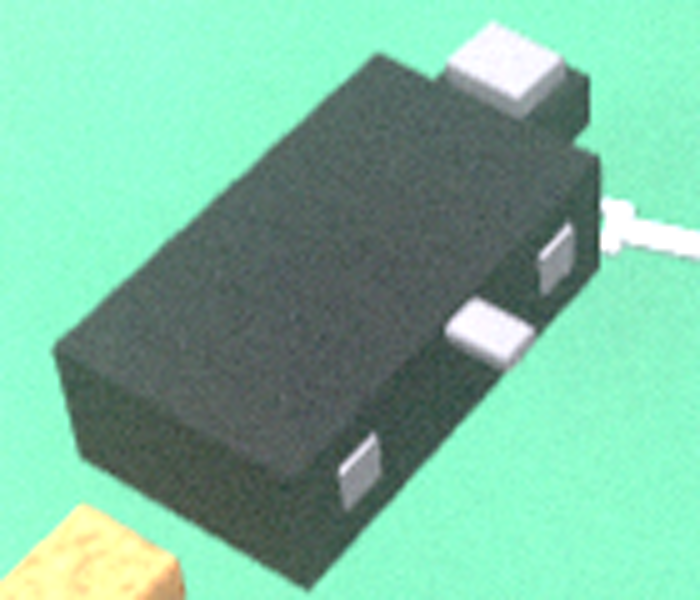

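```bash
python3 - <<'E'
from h import *
import pickle
D=pickle.load(open('d0.pkl','rb'))
P={'scene':dict(FR=(162,78),FL=(614,175),BR=(82,290),BL=(572,395)),'side':dict(BL=(55,348),FL=(300,475),BR=(380,52),FR=(600,155))}
O={'scene':(220,180),'side':(130,150)}
loc=dict(FR=(-75,-130),FL=(-75,130),BR=(75,-130),BL=(75,130))
A=[];B=[]
for n in P:
  for k,(u,v) in P[n].items():
    X=onz(D[n],u/5+O[n][0]-.4,v/5+O[n][1]-.4,.088)[:2]
    print(n,k,X.round(4)); A.append(np.array(loc[k])/1000);B.append(X)
def fit(A,B):
  A=np.array(A);B=np.array(B);a=A-A.mean(0);b=B-B.mean(0)
  th=np.arctan2((a[:,0]*b[:,1]-a[:,1]*b[:,0]).sum(),(a*b).sum())
  R=np.array([[np.cos(th),-np.sin(th)],[np.sin(th),np.cos(th)]]);t=B.mean(0)-R@A.mean(0)
  print(np.degrees(th),t,np.linalg.norm(A@R.T+t-B,axis=1).round(4)); return th,R,t
fit(A[:4],B[:4]);fit(A[4:],B[4:]);th,R,t=fit(A,B)
print('tab',R@[-.101,0]+t,'hinge',R@[.075,0]+t)
for n,(u,v) in dict(scene=(391,100),side=(490,330)).items():
  print(onz(D[n],u/5+O[n][0]-.4,v/5+O[n][1]-.4,.086))
# wrench
for n,p in dict(scene=(240,215),side=(253,196)).items(): print('wrench end',onz(D[n],*p,.005))
E
```

```text
scene FR [ 0.4927 -0.015 ]
scene FL [0.4849 0.2412]
scene BR [ 0.6434 -0.0093]
scene BL [0.6299 0.246 ]
side BL [0.6267 0.2451]
side FL [0.4791 0.2346]
side BR [ 0.6358 -0.0151]
side FR [ 0.4891 -0.0199]
2.2871590769897647 [0.56274529 0.11574372] [0.0022 0.0027 0.0019 0.0036]
2.336590690912134 [0.55766137 0.11117788] [0.0012 0.0038 0.0022 0.0022]
2.311917254846444 [0.56020333 0.1134608 ] [0.005  0.005  0.0051 0.0004 0.0034 0.0058 0.0049 0.0014]
tab [0.45928554 0.1093865 ] hinge [0.63514228 0.11648627]
[0.467906   0.11217853 0.086     ]
[0.46280328 0.1108646  0.086     ]
wrench end [ 0.5095298  -0.04817464  0.005     ]
wrench end [ 0.49409966 -0.04434594  0.005     ]
```

```bash
cat >> h.py <<'E'
TH=np.radians(2.31)
def Rt(yaw=TH,s=1):
    y=s*np.array([-np.sin(yaw),np.cos(yaw),0]);z=np.array([0,0,-1.]);return np.column_stack([np.cross(y,z),y,z])
def st():
    s=ctrl.get_state();R=Ro.from_rotvec(s['tool_rot']);print('t',round(s['time'],2),'p',np.round(s['position'],4),'F',np.round(s['ft_force'],2),'g',round(s['grip_width'],3));return s,R
E
python3 - <<'E'
from h import *
s,R=st();print(R.as_matrix().round(3), s['joint_positions'])
for k in (1,-1):
  d=R.inv()*Ro.from_matrix(Rt(s=k)); print(k,np.degrees(d.as_rotvec()).round(2))
for w in ([.44,-.38,.25],[.44,.11,.25]):
  print((R.inv().apply(np.array(w)-s['position'])).round(4))
print(Rt())
E
```

```text
t 0.15 p [ 0.2365 -0.605   0.2297] F [ 0.24  0.64 -0.31] g 1.0
[[ 0.931  0.364 -0.001]
 [ 0.364 -0.931  0.001]
 [-0.    -0.001 -1.   ]] [ 1.21211351  0.32165472 -0.07008718  1.45139679  0.02261049  1.37081463
 -0.05689266]
1 [-3.0000e-02 -1.2000e-01 -1.6095e+02]
-1 [-0.08  0.02 19.05]
[ 0.2714 -0.1355 -0.0201]
[ 0.4499 -0.5918 -0.0195]
[[-0.99918738 -0.04030618  0.        ]
 [-0.04030618  0.99918738  0.        ]
 [-0.          0.         -1.        ]]
```

Request:
carry_out([
  {"offset": [0.045,-0.0225,-0.004],"rot": [0,0,0],"gripper": 1},
  {"offset": [0.045,-0.0225,-0.004],"rot": [0,0,0],"gripper": 1},
  {"offset": [0.045,-0.0225,-0.004],"rot": [0,0,0],"gripper": 1},
  {"offset": [0.045,-0.0225,-0.004],"rot": [0,0,0],"gripper": 1},
  {"offset": [0.045,-0.0225,-0.004],"rot": [0,0,0],"gripper": 1},
  {"offset": [0.045,-0.0225,0],"rot": [0,0,0],"gripper": 1},
  {"offset": [0,0,0],"rot": [0,0,9.5],"gripper": 1},
  {"offset": [0,0,0],"rot": [0,0,9.5],"gripper": 1},
])

```text
time: 1.15
position: [0.4395, -0.3804, 0.2502]
tool_rot: [-3.141, -0.059, 0.001]
ft_force: [-0.6, -0.3, -1.0]
grip_width: 1.0
```

```bash
python3 - <<'E'
from h import *
s,R=st()
print(np.degrees((R.inv()*Ro.from_matrix(Rt(s=-1))).as_rotvec()).round(2))
print((R.inv().apply(np.array([.44,.11,.25])-s['position'])).round(4))
E
```

```text
t 1.15 p [ 0.4395 -0.3804  0.2502] F [-0.58 -0.29 -1.05] g 1.0
[-0.01  0.03 -0.15]
[ 1.9e-02 -4.9e-01  3.0e-04]
```

Request:
carry_out([
  {"offset": [0.002,-0.049,0],"rot": [0,0,0],"gripper": 1},
  {"offset": [0.002,-0.049,0],"rot": [0,0,0],"gripper": 1},
  {"offset": [0.002,-0.049,0],"rot": [0,0,0],"gripper": 1},
  {"offset": [0.002,-0.049,0],"rot": [0,0,0],"gripper": 1},
  {"offset": [0.002,-0.049,0],"rot": [0,0,0],"gripper": 1},
  {"offset": [0.002,-0.049,0],"rot": [0,0,0],"gripper": 1},
  {"offset": [0.002,-0.049,0],"rot": [0,0,0],"gripper": 1},
  {"offset": [0.002,-0.049,0],"rot": [0,0,0],"gripper": 1},
  {"offset": [0.002,-0.049,0],"rot": [0,0,0],"gripper": 1},
  {"offset": [0.002,-0.049,0],"rot": [0,0,0],"gripper": 1},
])

```text
time: 2.4
position: [0.4384, 0.1106, 0.2505]
tool_rot: [3.14, 0.064, 0.001]
ft_force: [0.8, -0.3, -0.3]
grip_width: 0.998
```

```bash
python3 - <<'E'
from h import *
import pickle
s,R=st(); d=snap('wrist','w1.png'); pickle.dump(d,open('w1.pkl','wb')); print(ray(d,0,0)[0])
a=cv2.imread('pics/w1.png');cv2.imwrite('pics/w1z.png',cv2.resize(cv2.convertScaleAbs(a,alpha=1.5,beta=20),None,fx=1.5,fy=1.5))
E
```

```text
t 2.4 p [0.4384 0.1106 0.2505] F [ 0.78 -0.29 -0.3 ] g 0.998
[0.5197158  0.11498741 0.4053551 ]
```

View pics/w1z.png

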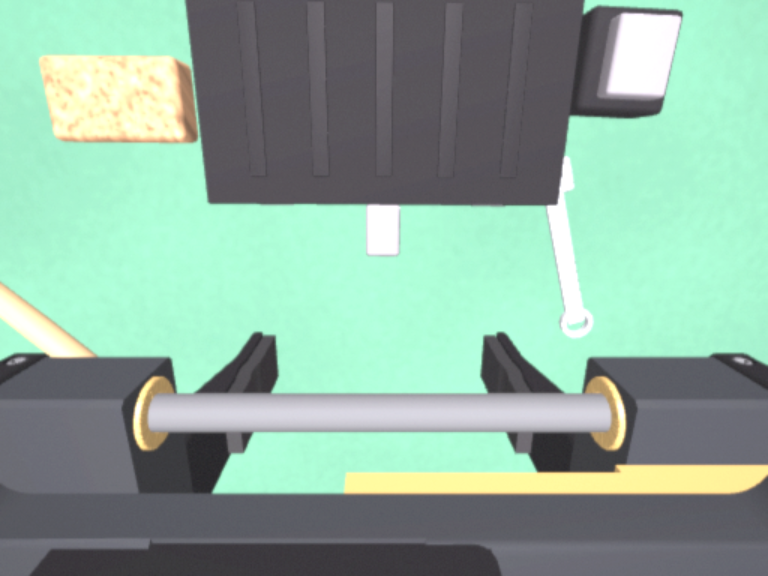

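The wrist view shows the tab centred at about (383,230) in the 1.5x picture. The lid's front edge runs from (209,203) to (558,205), so yaw is close to right.

```bash
python3 - <<'E'
from h import *
import pickle
d=pickle.load(open('w1.pkl','rb')); q=lambda u,v,z:onz(d,u/1.5,v/1.5,z).round(4)
L=q(209,203,.088);Rr=q(558,205,.088);print(L,Rr,(L+Rr)/2,np.linalg.norm(L-Rr),'yaw',np.degrees(np.arctan2(-(L-Rr)[0],(L-Rr)[1])))
print('tab tip l/r',q(367,255,.086),q(400,255,.086)); print('tab root',q(383,206,.086))
E
```

```text
[0.4797 0.2392 0.088 ] [ 0.4885 -0.0199  0.088 ] [0.4841  0.10965 0.088  ] 0.259249397299203 yaw 1.9452301120050015
tab tip l/r [0.4443 0.1208 0.086 ] [0.4453 0.0953 0.086 ]
tab root [0.4824 0.11   0.086 ]
```

Request:
carry_out([
  {"offset": [0.0205,0.0024,0.03],"rot": [0,0,0],"gripper": 1},
  {"offset": [0,0,0.04],"rot": [0,0,0],"gripper": 0.7},
  {"offset": [0,0,0.04],"rot": [0,0,0],"gripper": 0.7},
  {"offset": [0,0,0.04],"rot": [0,0,0],"gripper": 0.7},
  {"offset": [0,0,0.0315],"rot": [0,0,0],"gripper": 0.7},
  {"offset": [0,0,0],"rot": [0,0,0],"gripper": 0.7},
], grip_force=15)

```text
time: 3.2
position: [0.457, 0.107, 0.0669]
tool_rot: [3.141, 0.065, -0.009]
ft_force: [-0.3, -0.7, -0.1]
grip_width: 0.706
```

```bash
python3 - <<'E'
from h import *
s,R=st(); d=snap('wrist','w2.png');d=snap('side','s2.png')
E
```

```text
t 3.2 p [0.457  0.107  0.0669] F [-0.33 -0.69 -0.13] g 0.706
```

View pics/w2.png

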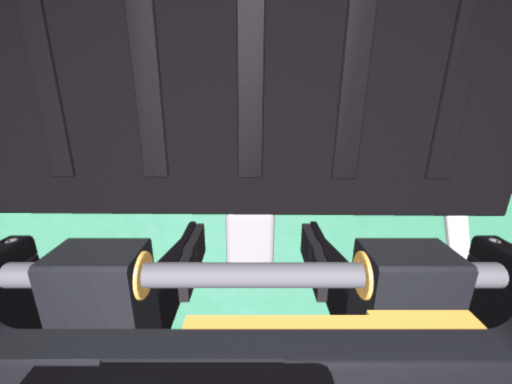

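View pics/s2.png

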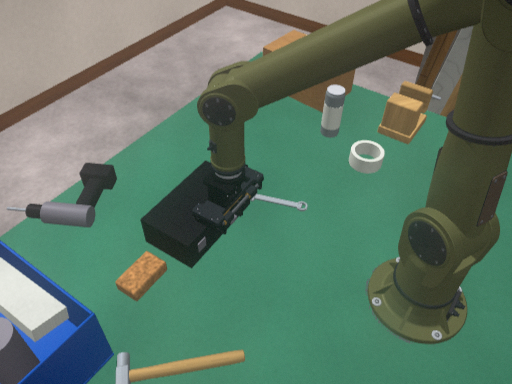

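The tab (228–274 px) sits between the pads (about 200 and 305 px), nearly centred. I'll nudge the tool and close.

Request:
carry_out([
  {"offset": [0.002,-0.001,-0.002],"rot": [0,0,0],"gripper": 0.7},
  {"offset": [0,0,0],"rot": [0,0,0],"gripper": 0.2},
  {"offset": [0,0,0],"rot": [0,0,0],"gripper": 0.2},
  {"offset": [0,0,0],"rot": [0,0,0],"gripper": 0.2},
  {"offset": [0,0,0],"rot": [0,0,0],"gripper": 0.2},
  {"offset": [0,0,0],"rot": [0,0,0],"gripper": 0.2},
], grip_force=15)

```text
time: 4.05
position: [0.4613, 0.1088, 0.071]
tool_rot: [-3.141, -0.065, 0.0]
ft_force: [0.3, 0.6, -0.2]
grip_width: 0.294
```

```bash
python3 - <<'E'
from h import *
s,R=st()
print(np.degrees((R.inv()*Ro.from_matrix(Rt(s=-1))).as_rotvec()).round(2))
E
```

```text
t 4.05 p [0.4613 0.1088 0.071 ] F [ 0.28  0.57 -0.24] g 0.294
[-0.01  0.01  0.04]
```

```bash
python3 - <<'E'
import numpy as np
th=np.radians(np.concatenate([[0,1],np.arange(3.5,96,2.5),[97.5,99,100.3]]))
x=.1732*(1-np.cos(th))+.012*np.sin(th);z=.1732*np.sin(th)+.012*(np.cos(th)-1)
print(len(th)-1);X=np.round(x*1e4)/10;Z=np.round(-z*1e4)/10
for i in range(1,len(th)): print(i,round(np.degrees(th[i]),1),round(X[i]-X[i-1],1),round(Z[i]-Z[i-1],1),end=' | ')
E
```

```text
41
1 1.0 0.2 -3.0 | 2 3.5 0.9 -7.6 | 3 6.0 1.1 -7.4 | 4 8.5 1.5 -7.5 | 5 11.0 1.8 -7.3 | 6 13.5 2.1 -7.3 | 7 16.0 2.4 -7.2 | 8 18.5 2.8 -7.0 | 9 21.0 3.0 -7.0 | 10 23.5 3.4 -6.8 | 11 26.0 3.6 -6.6 | 12 28.5 3.9 -6.5 | 13 31.0 4.2 -6.3 | 14 33.5 4.5 -6.1 | 15 36.0 4.7 -5.9 | 16 38.5 5.0 -5.7 | 17 41.0 5.3 -5.5 | 18 43.5 5.4 -5.2 | 19 46.0 5.7 -5.0 | 20 48.5 5.9 -4.8 | 21 51.0 6.1 -4.5 | 22 53.5 6.3 -4.2 | 23 56.0 6.5 -3.9 | 24 58.5 6.6 -3.6 | 25 61.0 6.8 -3.4 | 26 63.5 7.0 -3.1 | 27 66.0 7.0 -2.7 | 28 68.5 7.2 -2.4 | 29 71.0 7.3 -2.2 | 30 73.5 7.3 -1.8 | 31 76.0 7.4 -1.5 | 32 78.5 7.5 -1.1 | 33 81.0 7.6 -0.8 | 34 83.5 7.5 -0.5 | 35 86.0 7.6 -0.2 | 36 88.5 7.6 0.1 | 37 91.0 7.5 0.5 | 38 93.5 7.6 0.9 | 39 97.5 11.9 1.9 | 40 99.0 4.4 1.0 | 41 100.3 3.9 0.9 |
```

Request:
carry_out([
  {"offset": [0.0002,0,-0.003],"rot": [0,0,0],"gripper": 0.2},
  {"offset": [0.0009,0,-0.0076],"rot": [0,0,0],"gripper": 0.2},
  {"offset": [0.0011,0,-0.0074],"rot": [0,0,0],"gripper": 0.2},
  {"offset": [0.0015,0,-0.0075],"rot": [0,0,0],"gripper": 0.2},
  {"offset": [0.0018,0,-0.0073],"rot": [0,0,0],"gripper": 0.2},
  {"offset": [0.0021,0,-0.0073],"rot": [0,0,0],"gripper": 0.2},
])

```text
time: 4.8
position: [0.4685, 0.109, 0.1115]
tool_rot: [3.141, 0.065, -0.002]
ft_force: [-1.7, 2.0, -1.9]
grip_width: 0.299
```

```bash
python3 - <<'E'
from h import *
s,R=st(); d=snap('side','s3.png'); a=cv2.imread('pics/s3.png')[100:280,120:320]; cv2.imwrite('pics/s3z.png',cv2.resize(cv2.convertScaleAbs(a,alpha=1.8,beta=20),None,fx=3,fy=3))
E
```

```text
t 4.8 p [0.4685 0.109  0.1115] F [-1.67  2.01 -1.88] g 0.299
```

View pics/s3z.png

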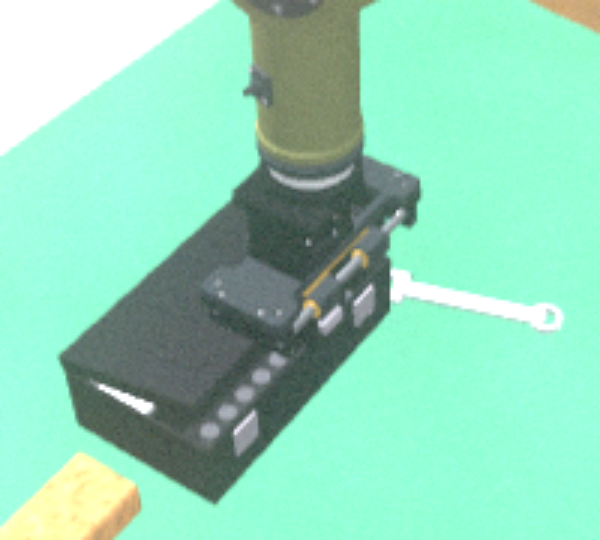

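The lid is rising with the tool, and the inside shows at its left end around (130,395). Forces are low, so I'll continue.

Request:
carry_out([
  {"offset": [0.0024,0,-0.0072],"rot": [0,0,0],"gripper": 0.2},
  {"offset": [0.0028,0,-0.007],"rot": [0,0,0],"gripper": 0.2},
  {"offset": [0.003,0,-0.007],"rot": [0,0,0],"gripper": 0.2},
  {"offset": [0.0034,0,-0.0068],"rot": [0,0,0],"gripper": 0.2},
  {"offset": [0.0036,0,-0.0066],"rot": [0,0,0],"gripper": 0.2},
  {"offset": [0.0039,0,-0.0065],"rot": [0,0,0],"gripper": 0.2},
  {"offset": [0.0042,0,-0.0063],"rot": [0,0,0],"gripper": 0.2},
  {"offset": [0.0045,0,-0.0061],"rot": [0,0,0],"gripper": 0.2},
  {"offset": [0.0047,0,-0.0059],"rot": [0,0,0],"gripper": 0.2},
  {"offset": [0.005,0,-0.0057],"rot": [0,0,0],"gripper": 0.2},
])

```text
time: 6.1
position: [0.5071, 0.1104, 0.1767]
tool_rot: [3.141, 0.064, 0.001]
ft_force: [-3.7, 1.9, -0.3]
grip_width: 0.296
```

Request:
carry_out([
  {"offset": [0.0053,0,-0.0055],"rot": [0,0,0],"gripper": 0.2},
  {"offset": [0.0054,0,-0.0052],"rot": [0,0,0],"gripper": 0.2},
  {"offset": [0.0057,0,-0.005],"rot": [0,0,0],"gripper": 0.2},
  {"offset": [0.0059,0,-0.0048],"rot": [0,0,0],"gripper": 0.2},
  {"offset": [0.0061,0,-0.0045],"rot": [0,0,0],"gripper": 0.2},
  {"offset": [0.0063,0,-0.0042],"rot": [0,0,0],"gripper": 0.2},
  {"offset": [0.0065,0,-0.0039],"rot": [0,0,0],"gripper": 0.2},
  {"offset": [0.0066,0,-0.0036],"rot": [0,0,0],"gripper": 0.2},
  {"offset": [0.0068,0,-0.0034],"rot": [0,0,0],"gripper": 0.2},
  {"offset": [0.007,0,-0.0031],"rot": [0,0,0],"gripper": 0.2},
])

```text
time: 7.35
position: [0.5685, 0.1126, 0.2196]
tool_rot: [3.14, 0.064, 0.0]
ft_force: [-0.6, -0.7, -1.7]
grip_width: 0.294
```

```bash
python3 - <<'E'
from h import *
s,R=st(); d=snap('side','s4.png')
p=np.array(s['position'])+R.apply([0,0,-.011]);r=p-[.6345,.115,.07];print(np.hypot(r[0],r[2]),np.degrees(np.arctan2(r[2],-r[0])))
E
```

```text
t 7.35 p [0.5685 0.1126 0.2196] F [-0.59 -0.74 -1.74] g 0.294
0.17359787348660036 67.66145748688125
```

View pics/s4.png

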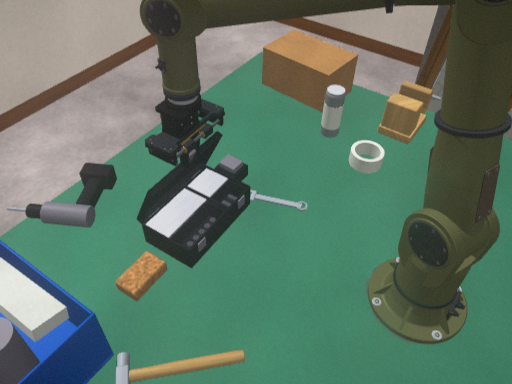

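The side view shows the lid about two thirds up and held at the tab near (210,150). Both covers are visible and closed.

Request:
carry_out([
  {"offset": [0.007,0,-0.0027],"rot": [0,0,0],"gripper": 0.2},
  {"offset": [0.0072,0,-0.0024],"rot": [0,0,0],"gripper": 0.2},
  {"offset": [0.0073,0,-0.0022],"rot": [0,0,0],"gripper": 0.2},
  {"offset": [0.0073,0,-0.0018],"rot": [0,0,0],"gripper": 0.2},
  {"offset": [0.0074,0,-0.0015],"rot": [0,0,0],"gripper": 0.2},
  {"offset": [0.0075,0,-0.0011],"rot": [0,0,0],"gripper": 0.2},
  {"offset": [0.0076,0,-0.0008],"rot": [0,0,0],"gripper": 0.2},
  {"offset": [0.0075,0,-0.0005],"rot": [0,0,0],"gripper": 0.2},
  {"offset": [0.0076,0,-0.0002],"rot": [0,0,0],"gripper": 0.2},
  {"offset": [0.0076,0,0.0001],"rot": [0,0,0],"gripper": 0.2},
])

```text
time: 8.65
position: [0.6423, 0.1152, 0.232]
tool_rot: [3.14, 0.063, -0.001]
ft_force: [-0.5, -5.3, -3.5]
grip_width: 0.297
```

Request:
carry_out([
  {"offset": [0.0075,0,0.0005],"rot": [0,0,0],"gripper": 0.2},
  {"offset": [0.0075,0,0.0009],"rot": [0,0,0],"gripper": 0.2},
  {"offset": [0.006,0,0.0009],"rot": [0,0,0],"gripper": 0.2},
  {"offset": [0.006,0,0.001],"rot": [0,0,0],"gripper": 0.2},
  {"offset": [0.0044,0,0.001],"rot": [0,0,0],"gripper": 0.2},
  {"offset": [0.003,0,0.0007],"rot": [0,0,0],"gripper": 0.2},
  {"offset": [0,0,0],"rot": [0,0,0],"gripper": 0.2},
])

```text
time: 9.52
position: [0.6722, 0.1163, 0.2277]
tool_rot: [3.137, 0.064, -0.016]
ft_force: [-15.4, -8.3, 5.8]
grip_width: 0.301
```

```bash
python3 - <<'E'
from h import *
s,R=st(); d=snap('side','s5.png')
p=np.array(s['position'])+R.apply([0,0,-.011]);r=p-[.6345,.115,.07];print(np.hypot(r[0],r[2]),np.degrees(np.arctan2(r[2],-r[0])))
E
```

```text
t 9.53 p [0.6722 0.1163 0.2277] F [-15.39  -8.29   5.77] g 0.301
0.1729205529210324 102.63699475757481
```

View pics/s5.png

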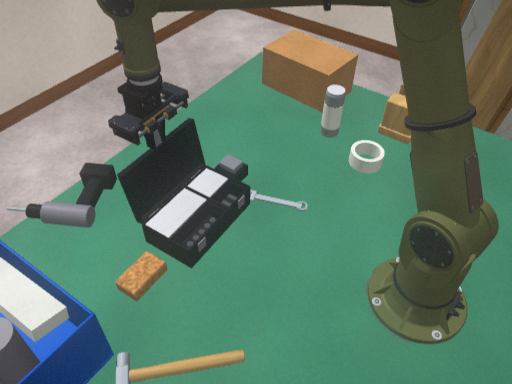

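The lid is on its stop with about 15 N of push. I'll ease back and then release.

Request:
carry_out([
  {"offset": [-0.002,0.001,0],"rot": [0,0,0],"gripper": 0.2},
  {"offset": [0,0,0],"rot": [0,0,0],"gripper": 0.2},
])

```text
time: 9.82
position: [0.6722, 0.1163, 0.2277]
tool_rot: [3.14, 0.065, -0.008]
ft_force: [-8.3, -4.9, 3.2]
grip_width: 0.296
```

Request:
carry_out([
  {"offset": [-0.0015,0.001,0],"rot": [0,0,0],"gripper": 0.2},
  {"offset": [0,0,0],"rot": [0,0,0],"gripper": 0.35},
  {"offset": [0,0,0],"rot": [0,0,0],"gripper": 0.5},
  {"offset": [0,0,0],"rot": [0,0,0],"gripper": 0.7},
  {"offset": [0,0,0],"rot": [0,0,0],"gripper": 0.7},
])

```text
time: 10.45
position: [0.673, 0.1158, 0.2276]
tool_rot: [-3.14, -0.065, -0.001]
ft_force: [-1.3, 0.2, -0.5]
grip_width: 0.604
```

```bash
python3 - <<'E'
from h import *
s,R=st(); d=snap('wrist','w6.png');d=snap('side','s6.png')
E
```

```text
t 10.45 p [0.673  0.1158 0.2276] F [-1.28  0.21 -0.52] g 0.604
```

View pics/w6.png

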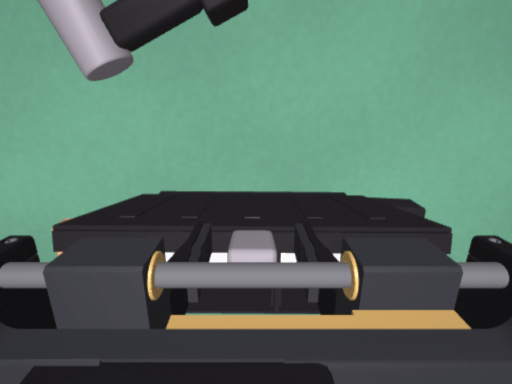

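View pics/s6.png

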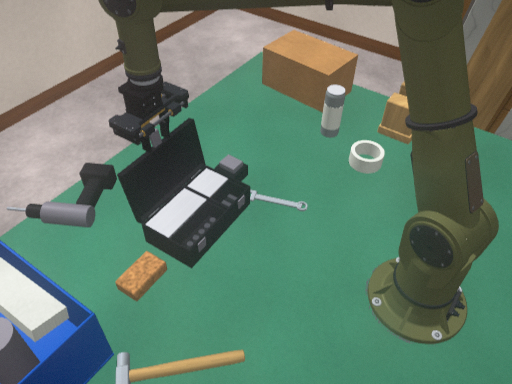

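The tab (252,245) is free between the fingers and the lid stays on its stop. I'll retreat upwards, then forwards.

Request:
carry_out([
  {"offset": [0,0,-0.02],"rot": [0,0,0],"gripper": 0.7},
  {"offset": [0,0,-0.04],"rot": [0,0,0],"gripper": 0.7},
  {"offset": [0,0,-0.04],"rot": [0,0,0],"gripper": 0.7},
  {"offset": [-0.043,-0.013,0],"rot": [0,0,0],"gripper": 0},
  {"offset": [-0.043,-0.013,0],"rot": [0,0,0],"gripper": 0},
  {"offset": [-0.043,-0.013,0],"rot": [0,0,0],"gripper": 0},
  {"offset": [-0.043,-0.013,0],"rot": [0,0,0],"gripper": 0},
  {"offset": [0,0,0],"rot": [0,0,0],"gripper": 0},
])

```text
time: 11.55
position: [0.4965, 0.1627, 0.33]
tool_rot: [3.139, 0.071, 0.006]
ft_force: [0.2, 0.1, 0.2]
grip_width: 0.215
```

```bash
python3 - <<'E'
from h import *
import pickle
s,R=st(); d=snap('wrist','w7.png');pickle.dump(d,open('w7.pkl','wb'));d=snap('side','s7.png');pickle.dump(d,open('s7.pkl','wb'));d=snap('scene','c7.png');pickle.dump(d,open('c7.pkl','wb'))
E
```

```text
t 11.55 p [0.4965 0.1627 0.33  ] F [0.21 0.14 0.17] g 0.215
```

View pics/w7.png

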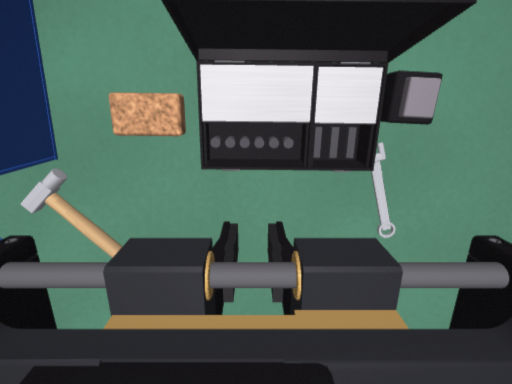

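View pics/s7.png

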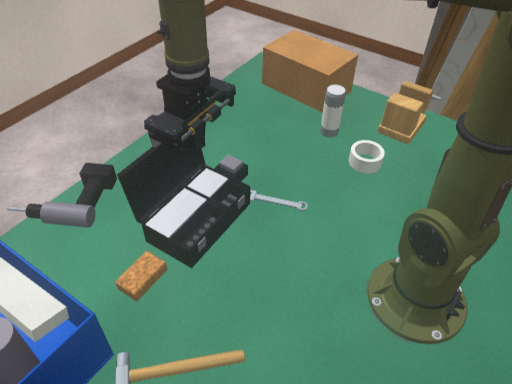

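The wrist view shows the wide cover at px (200–312, 65–122) and the narrow one at (315–380, 67–123). Measuring both.

```bash
cat > cov.py <<'E'
from h import *
def cov(d,box):
    u0,v0,u1,v1=box
    g=cv2.cvtColor(d['img'],cv2.COLOR_RGB2HSV); m=((g[...,2]>130)&(g[...,1]<50)).astype(np.uint8)
    k=np.zeros_like(m);k[v0:v1,u0:u1]=m[v0:v1,u0:u1]
    k=cv2.morphologyEx(k,cv2.MORPH_OPEN,np.ones((3,3)))
    for c in sorted(cv2.findContours(k,0,2)[0],key=cv2.contourArea)[::-1][:2]:
        if cv2.contourArea(c)<300: continue
        W=np.array([onz(d,u,v,.064)[:2] for u,v in c[:,0]]).astype(np.float32)
        r=cv2.minAreaRect(W*1000);print(cv2.boundingRect(c),np.round(cv2.boxPoints(r)).tolist(),np.round(r[0],1),np.round(r[1],1),round(r[2],2))
E
python3 - <<'E'
from cov import *
import pickle
cov(pickle.load(open('w7.pkl','rb')),(180,40,400,150))
cov(pickle.load(open('s7.pkl','rb')),(140,160,250,245))
d=pickle.load(open('w7.pkl','rb'))
for u,v in((203,169),(378,169)): print(onz(d,u,v,.07))
E
```

```text
(200, 64, 113, 58) [[550.0, 239.0], [555.0, 83.0], [631.0, 85.0], [626.0, 242.0]] [590.5 162.3] [ 76.1 156.5] 1.96
(315, 67, 68, 57) [[554.0, 76.0], [557.0, -13.0], [633.0, -11.0], [630.0, 78.0]] [593.7  32.4] [75.8 89. ] 2.01
(146, 189, 60, 48) [[550.0, 236.0], [556.0, 82.0], [632.0, 84.0], [626.0, 239.0]] [591.  160.2] [ 75.7 154.4] 2.11
(188, 169, 39, 28) [[554.0, 73.0], [557.0, -15.0], [634.0, -12.0], [631.0, 76.0]] [593.9  30.5] [76.4 87.7] 2.05
[0.47943658 0.23705199 0.07      ]
[ 0.49095088 -0.02684416  0.07      ]
```

Request:
carry_out([
  {"offset": [0,0,0],"rot": [0,10,0],"gripper": 0},
  {"offset": [0.042,0.0025,0.0075],"rot": [0,0,0],"gripper": 0},
  {"offset": [0.043,0.0025,0.0075],"rot": [0,0,0],"gripper": 0},
  {"offset": [-0.0069,0,0.0394],"rot": [0,0,0],"gripper": 0},
  {"offset": [-0.0069,0,0.0394],"rot": [0,0,0],"gripper": 0},
  {"offset": [-0.0069,0,0.0394],"rot": [0,0,0],"gripper": 0},
  {"offset": [-0.0069,0,0.0394],"rot": [0,0,0],"gripper": 0},
  {"offset": [0,0,0],"rot": [0,0,0],"gripper": 0},
])

```text
time: 12.7
position: [0.5841, 0.1574, 0.1639]
tool_rot: [-3.127, -0.063, -0.262]
ft_force: [0.3, -0.7, 0.3]
grip_width: 0.003
```

```bash
python3 - <<'E'
from h import *
s,R=st(); print(R.as_matrix().round(3)); print(R.inv().apply(np.array([.583,.161,.085])-s['position']).round(4))
d=snap('side','s8.png')
E
```

```text
t 12.7 p [0.5841 0.1574 0.1639] F [ 0.3  -0.72  0.31] g 0.003
[[ 0.985  0.04   0.166]
 [ 0.04  -0.999  0.007]
 [ 0.166 -0.    -0.986]]
[-0.014  -0.0036  0.0777]
```

View pics/s8.png

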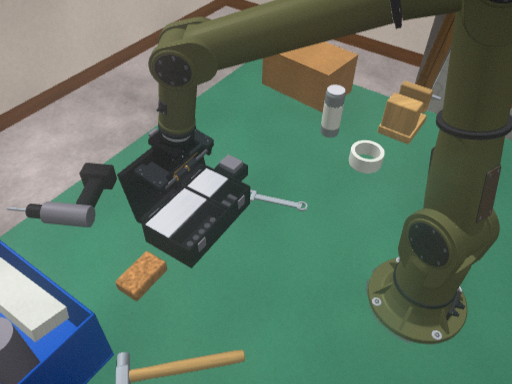

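Request:
carry_out([
  {"offset": [-0.005,-0.0036,0.025],"rot": [0,0,0],"gripper": 0},
  {"offset": [-0.005,0,0.03],"rot": [0,0,0],"gripper": 0},
  {"offset": [-0.004,0,0.0227],"rot": [0,0,0],"gripper": 0},
  {"offset": [0,0,0],"rot": [0,0,0],"gripper": 0},
  {"offset": [0,0,0],"rot": [0,0,0],"gripper": 0},
])

```text
time: 13.38
position: [0.5869, 0.1629, 0.091]
tool_rot: [-3.124, -0.064, -0.279]
ft_force: [-0.3, -0.1, -0.2]
grip_width: 0.002
```

```bash
python3 - <<'E'
from h import *
s,R=st(); d=snap('side','s9.png');a=cv2.imread('pics/s9.png')[100:280,100:300]; cv2.imwrite('pics/s9z.png',cv2.resize(a,None,fx=3,fy=3))
E
```

```text
t 13.38 p [0.5869 0.1629 0.091 ] F [-0.31 -0.07 -0.17] g 0.002
```

View pics/s9z.png

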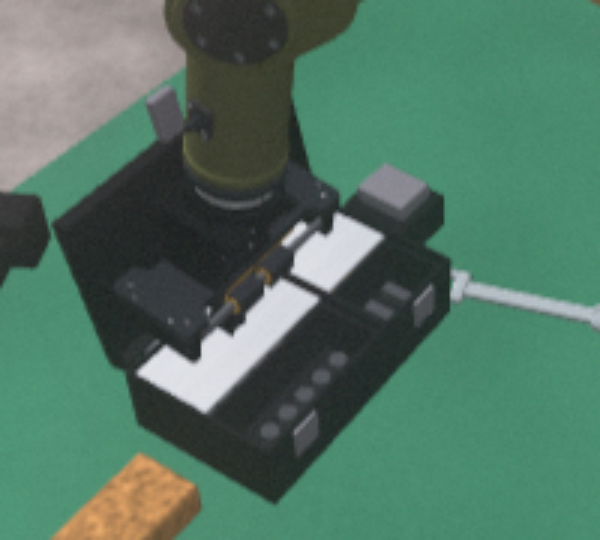

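Clear of the lid, with no force. Now lowering in small steps.

Request:
carry_out([
  {"offset": [-0.002,0,0.008],"rot": [0,0,0],"gripper": 0},
  {"offset": [-0.001,0,0.004],"rot": [0,0,0],"gripper": 0},
  {"offset": [0,0,0],"rot": [0,0,0],"gripper": 0},
  {"offset": [0,0,0],"rot": [0,0,0],"gripper": 0},
])

```text
time: 13.92
position: [0.5842, 0.1624, 0.0763]
tool_rot: [-3.125, -0.065, -0.274]
ft_force: [-0.3, 0.6, 0.0]
grip_width: 0.005
```

Request:
carry_out([
  {"offset": [-0.0003,0,0.002],"rot": [0,0,0],"gripper": 0},
  {"offset": [0,0,0],"rot": [0,0,0],"gripper": 0},
])

```text
time: 14.18
position: [0.5842, 0.1623, 0.0741]
tool_rot: [-3.125, -0.064, -0.273]
ft_force: [-0.3, -0.4, 1.1]
grip_width: 0.005
```

Request:
carry_out([
  {"offset": [-0.0002,0,0.001],"rot": [0,0,0],"gripper": 0},
  {"offset": [0,0,0],"rot": [0,0,0],"gripper": 0},
])

```text
time: 14.42
position: [0.5844, 0.1624, 0.0738]
tool_rot: [-3.126, -0.065, -0.274]
ft_force: [-1.6, -0.8, 4.9]
grip_width: 0.006
```

Request:
carry_out([
  {"offset": [-0.0002,0,0.001],"rot": [0,0,0],"gripper": 0},
  {"offset": [0,0,0],"rot": [0,0,0],"gripper": 0},
])

```text
time: 14.68
position: [0.5845, 0.1624, 0.0736]
tool_rot: [-3.126, -0.064, -0.275]
ft_force: [-4.8, -1.2, 10.6]
grip_width: 0.006
```

Request:
carry_out([
  {"offset": [-0.0025,0,-0.0004],"rot": [0,0,0],"gripper": 0},
  {"offset": [-0.0025,0,-0.0004],"rot": [0,0,0],"gripper": 0},
  {"offset": [-0.0025,0,-0.0004],"rot": [0,0,0],"gripper": 0},
  {"offset": [-0.0025,0,-0.0004],"rot": [0,0,0],"gripper": 0},
])

```text
time: 15.18
position: [0.5763, 0.1621, 0.0737]
tool_rot: [-3.124, -0.064, -0.281]
ft_force: [1.9, -0.6, 6.0]
grip_width: 0.006
```

```bash
python3 - <<'E'
from cov import *
import pickle
s,R=st(); d=snap('side','s10.png');cov(d,(140,160,250,245))
a=cv2.imread('pics/s10.png')[100:280,100:300]; cv2.imwrite('pics/s10z.png',cv2.resize(a,None,fx=3,fy=3))
E
```

```text
t 15.18 p [0.5763 0.1621 0.0737] F [ 1.92 -0.55  6.02] g 0.006
(149, 197, 59, 42) [[542.0, 236.0], [547.0, 81.0], [622.0, 84.0], [617.0, 238.0]] [582.2 159.8] [ 74.9 154.6] 1.86
```

View pics/s10z.png

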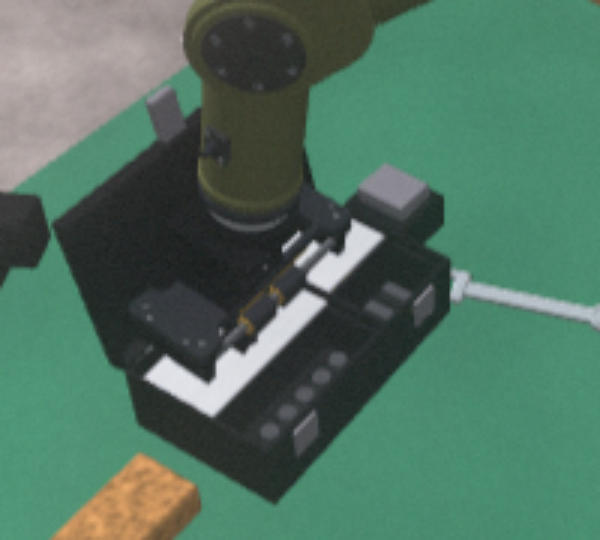

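The cover moved 8.8 mm along with the finger, at 6 N of press. Continuing.

Request:
carry_out([
  {"offset": [-0.003,0,-0.0003],"rot": [0,0,0],"gripper": 0},
  {"offset": [-0.003,0,-0.0004],"rot": [0,0,0],"gripper": 0},
  {"offset": [-0.003,0,-0.0005],"rot": [0,0,0],"gripper": 0},
  {"offset": [-0.003,0,-0.0005],"rot": [0,0,0],"gripper": 0},
  {"offset": [-0.003,0,-0.0005],"rot": [0,0,0],"gripper": 0},
])

```text
time: 15.85
position: [0.5615, 0.1616, 0.0737]
tool_rot: [-3.124, -0.064, -0.282]
ft_force: [3.0, -1.3, 7.9]
grip_width: 0.005
```

Request:
carry_out([
  {"offset": [-0.003,0,-0.0005],"rot": [0,0,0],"gripper": 0},
  {"offset": [-0.003,0,-0.0005],"rot": [0,0,0],"gripper": 0},
  {"offset": [-0.003,0,-0.0005],"rot": [0,0,0],"gripper": 0},
  {"offset": [-0.003,0,-0.0005],"rot": [0,0,0],"gripper": 0},
])

```text
time: 16.35
position: [0.5495, 0.1611, 0.0736]
tool_rot: [-3.124, -0.064, -0.283]
ft_force: [2.3, -1.0, 7.8]
grip_width: 0.002
```

```bash
python3 - <<'E'
from cov import *
s,R=st(); d=snap('side','s11.png');cov(d,(140,160,250,245))
E
```

```text
t 16.35 p [0.5495 0.1611 0.0736] F [ 2.33 -0.99  7.78] g 0.002
(157, 202, 59, 41) [[517.0, 236.0], [519.0, 80.0], [595.0, 82.0], [592.0, 237.0]] [555.6 158.7] [ 75.4 155.5] 1.06
```

Request:
carry_out([
  {"offset": [-0.003,0,-0.0005],"rot": [0,0,0],"gripper": 0},
  {"offset": [-0.003,0,-0.0005],"rot": [0,0,0],"gripper": 0},
  {"offset": [-0.003,0,-0.0005],"rot": [0,0,0],"gripper": 0},
  {"offset": [-0.002,0,-0.0003],"rot": [0,0,0],"gripper": 0},
])

```text
time: 16.9
position: [0.5385, 0.1608, 0.0736]
tool_rot: [-3.124, -0.064, -0.283]
ft_force: [2.3, -0.5, 8.8]
grip_width: 0.005
```

Request:
carry_out([
  {"offset": [-0.002,0,-0.0003],"rot": [0,0,0],"gripper": 0},
  {"offset": [-0.002,0,-0.0003],"rot": [0,0,0],"gripper": 0},
])

```text
time: 17.15
position: [0.5346, 0.1606, 0.0736]
tool_rot: [-3.124, -0.064, -0.284]
ft_force: [2.7, -1.3, 8.8]
grip_width: 0.005
```

```bash
python3 - <<'E'
from cov import *
s,R=st(); d=snap('side','s12.png');cov(d,(140,160,250,245))
a=cv2.imread('pics/s12.png')[100:280,100:300]; cv2.imwrite('pics/s12z.png',cv2.resize(a,None,fx=3,fy=3))
E
```

```text
t 17.15 p [0.5346 0.1606 0.0736] F [ 2.73 -1.28  8.77] g 0.005
(162, 204, 59, 41) [[501.0, 236.0], [502.0, 81.0], [583.0, 82.0], [582.0, 236.0]] [542.1 158.8] [ 80.9 154.5] 0.57
```

View pics/s12z.png

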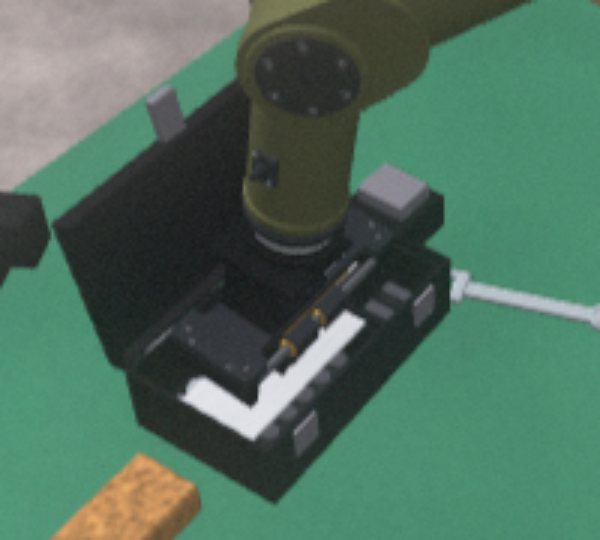

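The cover has moved about 50 mm and isn't on the stop yet (Fx 2.7 N). Feeling for the stop with small steps.

Request:
carry_out([
  {"offset": [-0.002,0,-0.0003],"rot": [0,0,0],"gripper": 0},
  {"offset": [-0.002,0,-0.0003],"rot": [0,0,0],"gripper": 0},
])

```text
time: 17.45
position: [0.5307, 0.1605, 0.0736]
tool_rot: [-3.124, -0.064, -0.284]
ft_force: [3.1, -0.7, 9.6]
grip_width: 0.007
```

Request:
carry_out([
  {"offset": [-0.002,0,-0.0003],"rot": [0,0,0],"gripper": 0},
  {"offset": [0,0,0],"rot": [0,0,0],"gripper": 0},
])

```text
time: 17.7
position: [0.529, 0.1605, 0.0736]
tool_rot: [-3.123, -0.064, -0.285]
ft_force: [3.2, -0.9, 7.8]
grip_width: 0.006
```

Request:
carry_out([
  {"offset": [-0.002,0,-0.0003],"rot": [0,0,0],"gripper": 0},
  {"offset": [0,0,0],"rot": [0,0,0],"gripper": 0},
])

```text
time: 17.95
position: [0.5273, 0.1606, 0.0736]
tool_rot: [-3.123, -0.064, -0.286]
ft_force: [5.0, -0.2, 8.2]
grip_width: 0.007
```

```bash
python3 - <<'E'
from cov import *
s,R=st(); d=snap('side','s13.png');cov(d,(140,160,250,245))
d=snap('wrist','w13.png')
E
```

```text
t 17.95 p [0.5273 0.1606 0.0736] F [ 4.97 -0.19  8.23] g 0.007
(162, 206, 61, 39) [[494.0, 234.0], [499.0, 81.0], [587.0, 84.0], [581.0, 237.0]] [540.3 158.9] [ 87.2 153.4] 2.0
```

View pics/w13.png

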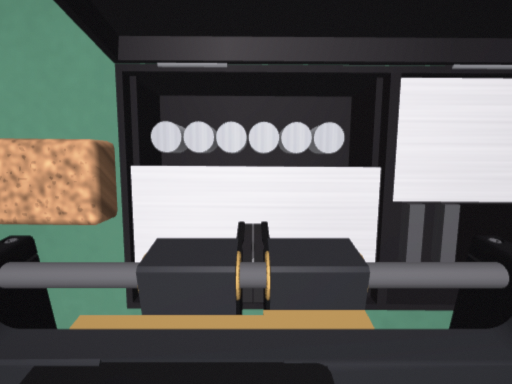

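The sockets are uncovered in the row at (165–330,137). Fx has risen to 5 N, so the stop is near. One more push to confirm.

Request:
carry_out([
  {"offset": [-0.0015,0,-0.0002],"rot": [0,0,0],"gripper": 0},
  {"offset": [0,0,0],"rot": [0,0,0],"gripper": 0},
])

```text
time: 18.3
position: [0.526, 0.1606, 0.0737]
tool_rot: [-3.122, -0.064, -0.287]
ft_force: [4.6, 0.6, 7.9]
grip_width: 0.006
```

Request:
carry_out([
  {"offset": [-0.0015,0,-0.0002],"rot": [0,0,0],"gripper": 0},
  {"offset": [0,0,0],"rot": [0,0,0],"gripper": 0},
])

```text
time: 18.55
position: [0.5245, 0.1606, 0.0736]
tool_rot: [-3.122, -0.064, -0.287]
ft_force: [4.1, -0.6, 7.3]
grip_width: 0.003
```

```bash
python3 - <<'E'
from cov import *
s,R=st(); d=snap('side','s14.png');cov(d,(140,160,250,245))
d=snap('wrist','w14.png');h=d['img'][:,150:230].mean(2).mean(1);print(np.round(h[155:180]))
d=cv2.cvtColor(cv2.imread('pics/w13.png'),cv2.COLOR_BGR2RGB);print(np.round(d[155:180,150:230].mean(2).mean(1)))
E
```

```text
t 18.55 p [0.5245 0.1606 0.0736] F [ 4.05 -0.57  7.29] g 0.003
(162, 206, 61, 39) [[494.0, 234.0], [499.0, 81.0], [587.0, 84.0], [581.0, 237.0]] [540.3 158.9] [ 87.2 153.4] 2.0
[ 41.  41.  41.  41.  41.  52. 123. 229. 243. 244. 244. 242. 241. 242.
 243. 244. 245. 244. 243. 242. 241. 240. 240. 240. 241.]
[ 41.  41.  41.  41.  41.  41.  41.  41.  41.  42.  89. 210. 240. 244.
 244. 242. 241. 241. 242. 244. 244. 244. 243. 242. 241.]
```

The cover's outline is identical in two pictures while the finger slid on 3 mm, so the cover is on its stop. Lifting straight off.

Request:
carry_out([
  {"offset": [0.0008,0,-0.005],"rot": [0,0,0],"gripper": 0},
  {"offset": [0.003,0,-0.02],"rot": [0,0,0],"gripper": 0},
  {"offset": [0.006,0,-0.04],"rot": [0,0,0],"gripper": 0},
  {"offset": [0.001,0,-0.05],"rot": [0,0,0],"gripper": 0},
  {"offset": [-0.01,0,-0.05],"rot": [0,0,0],"gripper": 0},
  {"offset": [-0.02,0,-0.05],"rot": [0,0,0],"gripper": 0},
  {"offset": [0,0,0],"rot": [0,0,0],"gripper": 0},
  {"offset": [0,0,0],"rot": [0,0,0],"gripper": 0},
])

```text
time: 19.65
position: [0.4635, 0.157, 0.2782]
tool_rot: [-3.127, -0.064, -0.271]
ft_force: [0.2, -0.1, -0.7]
grip_width: 0.005
```

```bash
python3 - <<'E'
from cov import *
s,R=st(); d=snap('side','s15.png');cov(d,(140,160,250,245))
d=snap('wrist','w15.png');cov(d,(100,0,450,230));snap('scene','c15.png')
E
```

```text
t 19.65 p [0.4635 0.157  0.2782] F [ 0.2  -0.06 -0.74] g 0.005
(162, 197, 61, 48) [[494.0, 234.0], [499.0, 79.0], [587.0, 83.0], [582.0, 237.0]] [540.5 158.3] [ 87.6 154.7] 2.0
(189, 173, 38, 24) [[554.0, 73.0], [557.0, -15.0], [632.0, -12.0], [629.0, 76.0]] [593.2  30.5] [75.  87.5] 2.05
(194, 110, 119, 58) [[495.0, 237.0], [502.0, 81.0], [576.0, 84.0], [570.0, 240.0]] [535.8 160.3] [ 74.7 156.7] 2.27
(318, 67, 71, 61) [[555.0, 76.0], [558.0, -13.0], [633.0, -11.0], [630.0, 78.0]] [594.1  32.3] [75.8 89. ] 1.9
```

View pics/w15.png

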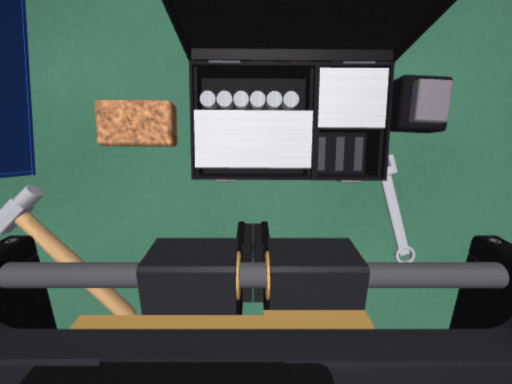

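View pics/s15.png

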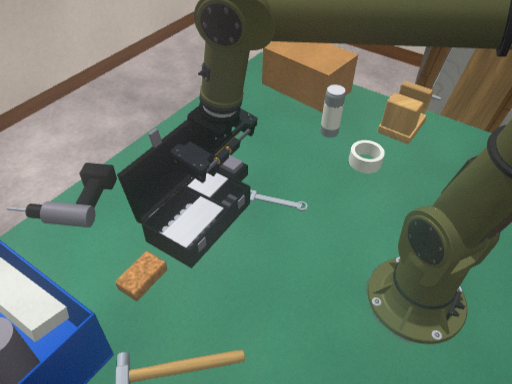

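```bash
python3 -c "
from bench import workorder
print(workorder.close_job())"
```

```text
the job is handed in; nothing more can be done
None
```

The lid is open on its stop, the wide cover is slid fully to the front, and the row of sockets at the back is uncovered. I handed the job in at about 20 s, with the arm clear of everything.

- **Lid:** I lifted it by the tab in a slow arc of about 0.35 rad/s. It met the stop with about 15 N of push, which I eased off before letting go. It stayed open in every picture afterwards.
- **Wide cover:** I dragged it with the closed fingertips at roughly 6–10 N of press. It travelled 54.7 mm as measured in the wrist pictures (full travel is 55 mm). At the end its outline did not change while the finger slid on about 3 mm, with the pull up from about 3 N to 4–5 N, so it is on its stop.
- **Everything else:** The narrow cover's measured position changed by less than 1 mm between the pictures before and after. The wrench, battery, sanding block, hammer, tape and spray can look undisturbed.

**Disagreements between checks:**
- The first case measurement differed by about 5 mm between the scene and side cameras. The wrist view agreed with the average, so I used that.
- In the last side picture the wide cover measured 87 mm long instead of 75 mm, because the shiny sockets behind it merged into its outline. I took its final position from the wrist view instead.

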